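# Restart the Wi-Fi extender at its socket switch

### The job

The Wi-Fi extender on the desk has hung: restart it. With a fingertip gently press the rocker switch of its socket to OFF, leave it off for at least three seconds, then press the same switch back to ON and withdraw. The other two sockets must stay on throughout; do not touch the plug-ins, and leave the things lying around where they are.

Things in the scene. Friction and masses are not known exactly. Their poses are not given: they have to be found in the camera images.
- strip: Dark grey power strip with three sockets, 100 (x) x 250 (y) x 34 mm, fixed to the worktop. Origin: centre of its underside; y along its length, z up; its -x long side faces the robot (yaw within +-0.25). Along its -x side is a row of three red rocker switches, 78 mm apart; behind each, toward +x, is the socket which that rocker switches, with a plug-in in it.
- extender: Wi-Fi extender: white rounded box, three small green lamps on its front, two flat white upright aerials at its sides; 40 (x) x 63 (y, over the aerials) x 61 mm high. Cordless, fixed upright in one of the three sockets (which one varies). Origin: centre of its underside, 34 mm above the worktop; axes as the strip's. The switch of its socket lies 56 mm in front of this, along the strip's -x.
- charger: USB charger: light grey cube 34 x 34 x 37 mm with two USB ports in its top, fixed in another socket. Origin: centre of its underside, 34 mm above the worktop.
- timer: Plug-in timer: white box 44 (x) x 50 (y) x 39 mm high with a blue dial on top, fixed in the remaining socket. Origin: centre of its underside, 34 mm above the worktop.
- phone: Loose phone in a rose case lying flat, 156 x 76 x 10 mm, left of the strip. Origin: centre of its underside.
- usb_stick: Loose black USB stick lying flat behind the strip, 16 x 47 x 8 mm. Origin: centre of its underside.
- sticky_notes: Loose yellow pad of sticky notes lying flat behind the strip, 76 x 76 x 12 mm. Origin: centre of its underside.
- switch_0 (a point): Centre of the leftmost (toward +y of the strip) red rocker switch, on the crease between its halves, 37 mm above the worktop. A rocker is a V of two 14 mm halves along the strip's y, 16 mm wide (x). The half that is down lies level, its top 37 mm above the worktop; the other slopes up from the crease to 42 mm at its outer end.
- switch_1 (a point): Centre of the middle red rocker switch, on the crease between its halves, 37 mm above the worktop. Same shape as switch_0. On every rocker the half toward the strip's +y carries a white bar and is the ON half; the half toward -y carries a white ring and is the OFF half.
- switch_2 (a point): Centre of the rightmost (toward -y of the strip) red rocker switch, on the crease between its halves, 37 mm above the worktop. Same shape as switch_0. Press any rocker on one half only, toward its outer end: a fingertip that also covers the other half blocks it.
- rocker_0 (a joint): Rocker at switch_0 (rad): 0 = ON (+y half down), 0.349 = OFF (-y half down). It snaps: it needs about 3 to 4 N on the outer part of the raised half, goes over by itself once that end is about 3 mm down, and stays where it is put. All three start ON.
- rocker_1 (a joint): Rocker at switch_1 (rad): 0 = ON (+y half down), 0.349 = OFF (-y half down). Works like rocker_0.
- rocker_2 (a joint): Rocker at switch_2 (rad): 0 = ON (+y half down), 0.349 = OFF (-y half down). Works like rocker_0.

How it is judged:
By the outcome, as a careful person would: the job done as asked, in the order asked, and still so for the second after the job is handed in, with the robot touching nothing.
It also fails if it takes over 45 s, if anything falls off the work surface, if the arm or the gripper's body presses on something with over 40 N, if the wrist force passes 120 N, or if a joint passes its speed limit or range.

### The arm

A 7-joint arm with a two-finger parallel gripper is mounted at the origin on a cart in front of the work surface, level with it; the furniture and walls round the work are solid. World frame = base frame: x ahead of the robot, y to its left, z up, the work surface at z = 0. Lengths are in m, angles in rad, forces in N, time in s.
With the tool pointing down it reaches from about 0.425 to 0.95 m from the base axis. Payload 4.7 kg.
Tool frame: the origin (TCP) lies on the mounting face of the last link; the fingertips stand 173 mm ahead of it and the grasp point (between the pads) lies 155 mm ahead of it; z points along the fingers, y is the line along which they close (so a half turn about z gives the same grasp; the last joint's range is limited). The gripper opens to 85 mm and grips with 20 to 120 N. Pads are 22 mm wide; open, the fingers measure 114 mm over their backs; the gripper's body (76 mm by 85 mm) begins 54 mm behind the grasp point. The pads swing forward as they close: fully open they stand 13 mm farther back than shut.
Start: joints at [-1.378, 0.469, -0.049, 1.532, 0.024, 1.141, -0.082], TCP at [0.148, 0.658, 0.405] pointing down, gripper open.
Joint ranges: [-2.59, 2.59], [-0.33, 1.99], [-1.39, 1.29], [0.1, 2.45], [-1.04, 4.18], [0.21, 1.99], [-2.66, 2.66]. Speed limits (rad/s): [2.57, 2.57, 3.14, 3.14, 3.14, 3.14, 3.14].

### API

Orientations are given as a unit quaternion [w, x, y, z].
In Python, from workcell import ctrl gives the robot as it stands. The module is installed in compiled form; this text tells all that it offers. Calls block until the motion is done:
- ctrl.movep(position, orientation): joint-space move of the TCP to a pose.
- ctrl.line_to(position, orientation=None, speed=0.15, threshold=None): straight line of the TCP; orientation=None keeps the orientation; speed is the mean speed in m/s. With threshold (N) it stops when the force on the tool has changed by that much, and returns True; else False.
- ctrl.movej(angles): joint-space move.
- ctrl.gripper_to(opening, newtons=None): opening from 0.0 (shut) to 1.0 (fully open); newtons is the grip in N (None keeps the last); returns when the fingers have stopped.
- ctrl.pause(seconds).
- ctrl.ik(position, orientation): joint angles nearest the present ones, or None.
- ctrl.get_obs(): the state.
- ctrl.grab_frame(name): name is "scene" or "side" or "wrist"; returns a dict with "image" (420x560x3 uint8, red, green, blue), "range_z" (420x560 float32, m along the optical axis (not along the pixel's ray), 0 where there is no reading), "vfov" (degrees; the focal length in pixels is half the picture's height over the tangent of half this angle, whatever the lens; pixels are square), "cx", "cy" (the principal point, pixels), "dist" ([k1, k2, p1, p2, k3] as OpenCV has them; the pictures are not rectified), "extrinsics" (4x4, takes a point from world to camera coordinates). Camera axes: x right, y up, looking along -z (the intrinsics and any distortion apply to the point x, -y, -z); pixel columns grow to the right and rows downward; lengths in m; the calibration is good to about 2 mm. A picture is of the moment at which its call begins.
A pose or a line that the arm cannot do raises ctrl.Unreachable and nothing moves.
- ctrl.close_job(): hands the job in; it is judged then, once.
Trained networks look in a picture, given as the dict that the camera call returned (one of the last four; its "shot" number tells which), for a name from the list of things; names that differ only in an ending like _2 or _b are one class to them, and where a whole thing is asked for, a point or a joint stands for the part that bears it (a point fixed in the world has none). Each returns a list of dicts, best first, with "score" (0 to 1); they miss things now and then, are a little off and sometimes report something else, mostly with a low value. They report only what shows in the picture. A call takes as long as a camera call.
- ctrl.recognise(picture, query): "at" ([column, row] in pixels, amid what is visible of it).
The state is a dict: "time": time; "qpos": joint angles; "dq": joint speeds; "joint_torque": joint torques, N m; "ee_pos": TCP position; "tcp_rot": TCP orientation; "wrist_force": force on the tool from outside, world axes, zero at the start; "torque": the same for the moment, N m; "opening": opening from 0.0 (shut) to 1.0 (fully open); "gripper_force": force on a finger pad.
Only numpy, scipy, OpenCV 4.12 (cv2) and the standard library are available. Lean on these libraries where they do the work, as an engineer would, in place of code of your own. Each camera call takes 0.05 s, during which the arm holds its last target. There are 200 camera calls.

## Working session

There is one attempt and no reset: what is moved stays moved. The work goes in short steps, each a Python script; the robot and the scene stay as the last script left them, time stands still between calls to the robot, and variables do not carry over. Pictures are saved under pics/ and viewed, at most 10 in all, crops included, and the job is handed in when it is done.

```bash
mkdir -p pics; cat > h.py <<'E'
import numpy as np, cv2
from workcell import ctrl
def K(f):
    h=f["image"].shape[0]; fl=h/2/np.tan(np.radians(f["vfov"])/2)
    return np.array([[fl,0,f["cx"]],[0,fl,f["cy"]],[0,0,1.]])
def ray(f,px):
    u=cv2.undistortPoints(np.array(px,float).reshape(-1,1,2),K(f),np.array(f["dist"],float))[:,0]
    d=np.c_[u[:,0],-u[:,1],-np.ones(len(u))]
    E=np.array(f["extrinsics"]); R,t=E[:3,:3],E[:3,3]
    return -R.T@t, d@R
def on_z(f,px,z):
    o,d=ray(f,px); return o+d*((z-o[2])/d[:,2])[:,None]
def save(f,n,crop=None,s=1):
    im=f["image"][:,:,::-1]
    if crop: a,b,c,d=crop; im=im[b:d,a:c]
    cv2.imwrite(f"pics/{n}.png",cv2.resize(im,None,fx=s,fy=s,interpolation=cv2.INTER_CUBIC))
E
python3 - <<'E'
from h import *
f=ctrl.grab_frame("scene"); save(f,"s1",s=1.4)
for q in ["extender","charger","timer","strip","switch_0"]:
    for r in ctrl.recognise(f,q)[:4]: print(q,r["score"],r["at"],on_z(f,[r["at"]],.037).round(3))
o=ctrl.get_obs(); print(o["time"],o["tcp_rot"],o["wrist_force"])
E
```

```text
extender 0.83 [347.8, 180.6] [[0.553 0.064 0.037]]
charger 0.59 [365.9, 160.1] [[ 0.565 -0.002  0.037]]
timer 0.57 [317.3, 207.2] [[0.548 0.152 0.037]]
timer 0.3 [348.1, 213.8] [[0.5   0.123 0.037]]
strip 0.98 [346.6, 220.1] [[0.492 0.136 0.037]]
strip 0.42 [389.9, 186.7] [[0.489 0.018 0.037]]
switch_0 0.6 [349.3, 214.5] [[0.497 0.123 0.037]]
0.3 [-5.45389838e-05  1.10672936e-01  9.93856831e-01 -3.14205578e-04] [ 1.29053048 -0.10648337  0.22652812]
```

View pics/s1.png

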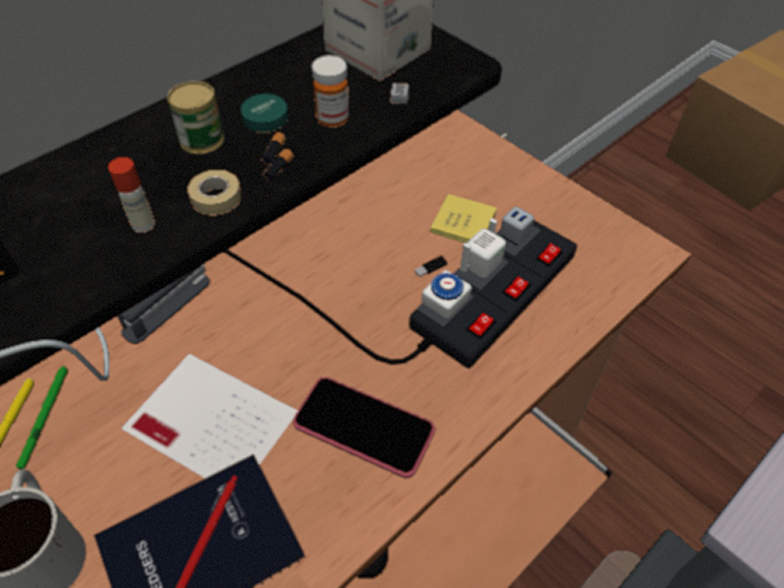

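The extender (484,252 in the 1.4x view) is in the middle socket, so its switch is the middle red rocker (516,288). The timer is to its left and the charger to its right. Next I'll move above it for a closer wrist view.

```bash
cat >> h.py <<'E'
from scipy.spatial.transform import Rotation as Rn
def reds(f,n=3,amin=25):
    im=f["image"].astype(int); m=((im[...,0]>110)&(im[...,1]<70)&(im[...,2]<70)).astype(np.uint8)
    m=cv2.morphologyEx(m,cv2.MORPH_CLOSE,np.ones((7,7)))
    k,l,st,c=cv2.connectedComponentsWithStats(m)
    return [(c[i],st[i]) for i in range(1,k) if st[i][4]>amin]
def quat(yaw):  # tool down, tool y along strip y
    M=np.array([[-1,0,0],[0,1,0],[0,0,-1.]])
    q=(Rn.from_euler("z",yaw)*Rn.from_matrix(M)).as_quat(); return [q[3],q[0],q[1],q[2]]
E
python3 - <<'E'
from h import *
f=ctrl.grab_frame("scene")
P=on_z(f,[[481/1.4,324/1.4],[516/1.4,288/1.4],[550/1.4,253/1.4]],.039); print(P.round(4))
for c,s in reds(f): print(c.round(1),s,on_z(f,[c],.039).round(4))
d=P[0]-P[2]; yaw=np.arctan2(-d[0],d[1]); print("yaw",yaw,np.linalg.norm(d))
t=P[1]+[-.05,0,0]
ctrl.movep([t[0],t[1],.45],quat(yaw)); ctrl.gripper_to(0.0)
w=ctrl.grab_frame("wrist"); save(w,"w1",s=1.4)
for c,s in reds(w): print(c.round(1),s,on_z(w,[c],.039).round(4))
o=ctrl.get_obs(); print(o["time"],o["ee_pos"],o["wrist_force"],o["opening"])
E
```

```text
[[0.4783 0.1594 0.039 ]
 [0.4859 0.0836 0.039 ]
 [0.4939 0.0035 0.039 ]]
[ 85.8 118. ] [ 77 113  18  11 163] [[1.0391 0.333  0.039 ]]
[392.3 180.4] [385 174  15  14 113] [[0.4951 0.0038 0.039 ]]
[368.9 204.6] [361 198  16  14 126] [[0.4871 0.0813 0.039 ]]
[343.5 231. ] [336 224  16  15 139] [[0.4789 0.1588 0.039 ]]
[110.4 306.8] [ 95 296  31  22 318] [[0.6274 0.5281 0.039 ]]
[226.3 311.2] [211 302  30  17  77] [[0.5    0.4038 0.039 ]]
[249.7 321.8] [242 319  17   9  42] [[0.4623 0.3894 0.039 ]]
[281.8 335.2] [266 330  30  11  87] [[0.4136 0.369  0.039 ]]
[146.9 381.1] [126 340  43  80 468] [[0.4932 0.5523 0.039 ]]
yaw 0.09998222085117787 0.15664529359242857
[206.9 217.4] [194 210  27  16 391] [[0.4939 0.0022 0.039 ]]
[276.6 217.2] [264 210  26  16 382] [[0.4861 0.0786 0.039 ]]
[346.8 216.8] [334 210  27  16 372] [[0.4779 0.1555 0.039 ]]
[464.3 238.8] [462 235   6   9  33] [[0.4905 0.2923 0.039 ]]
[466.3 253.3] [464 250   5   7  26] [[0.5077 0.2989 0.039 ]]
3.4667 [0.43585813 0.08358808 0.4500098 ] [0.45973112 0.0143796  0.0969819 ] -0.007481725869438678
```

View pics/w1.png

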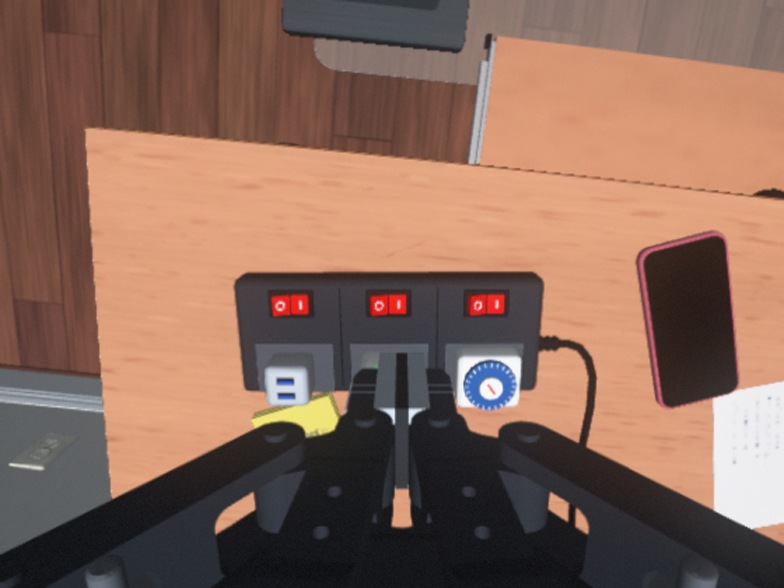

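The wrist view shows the three rockers at (290,305), (388,305) and (487,305). They are ordered charger, extender, timer, so the middle one is confirmed. I'll hover beside its OFF half for a closer look.

```bash
python3 - <<'E'
from h import *
yaw=.103; ys=np.array([-np.sin(yaw),np.cos(yaw),0]); c=np.array([.4866,.080,0])
p=c-ys*.0205
ctrl.movep([p[0],p[1],.29],quat(yaw))
w=ctrl.grab_frame("wrist"); save(w,"w2",s=1.4)
for k,s in reds(w): print(k.round(1),s,on_z(w,[k],.039).round(4))
f=ctrl.grab_frame("side"); save(f,"sd",s=1.4)
o=ctrl.get_obs(); print(o["time"],o["ee_pos"],o["wrist_force"])
E
```

```text
[193.9 216.2] [ 171  204   47   27 1110] [[0.4937 0.0016 0.039 ]]
[314.  216.3] [ 292  204   46   27 1121] [[0.4859 0.0779 0.039 ]]
[432.9 216. ] [ 410  204   47   27 1093] [[0.4779 0.1539 0.039 ]]
4.2833 [0.48924687 0.06013844 0.29173129] [ 0.16788514 -0.31451905 -0.48732929]
```

View pics/w2.png

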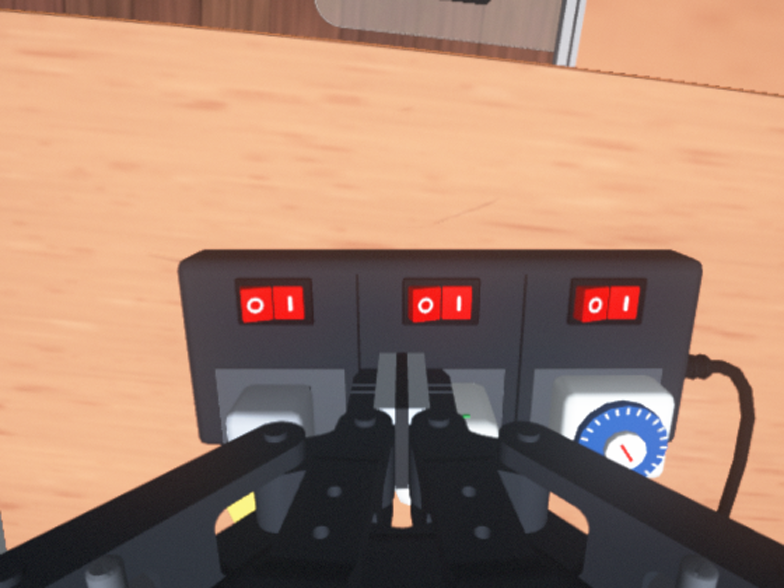

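View pics/sd.png

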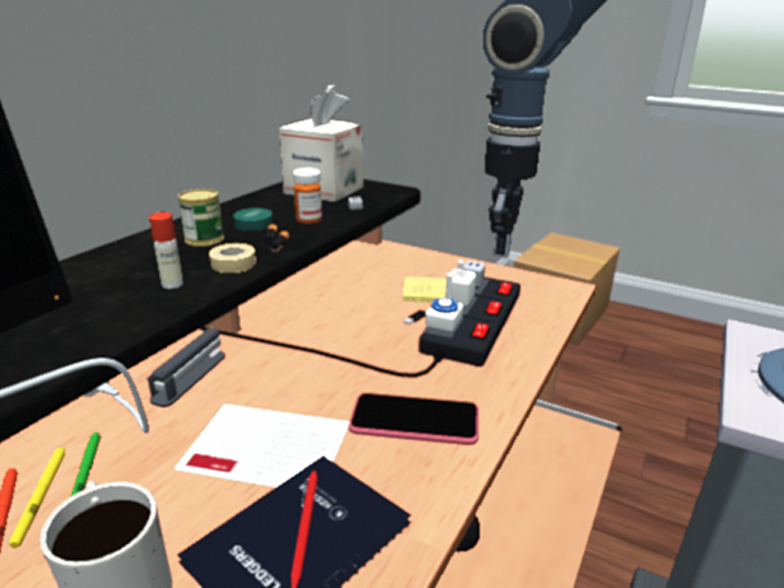

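The middle rocker shows its ring at (425,304), crease at (442,304) and bar at (459,304). The finger pads are at columns 378–427, narrower than I assumed. I'll measure the tips in the same picture, which also calibrates the camera against the tool.

```bash
python3 - <<'E'
from h import *
w=ctrl.grab_frame("wrist"); f=K(w)[0,0]; R=w["range_z"]
E=np.array(w["extrinsics"]); print("f",f,"cam",(-E[:3,:3].T@E[:3,3]).round(4))
o=ctrl.get_obs(); print(o["ee_pos"])
for row in (248,251,252,253,254,256,262,270):
    print(row,R[row,262:312:3].round(3))
def w3(c,r):
    p,d=ray(w,[[c,r]]); return (p+d[0]*R[r,c]).round(4)
for c,r in [(272,256),(280,256),(295,256),(303,256),(272,262),(303,262),(316,217),(310,217),(322,217)]: print(c,r,w3(c,r))
print("crease",on_z(w,[[442/1.4,304/1.4]],.037).round(4))
E
```

```text
f 360.76915182317185 cam [0.4193 0.0531 0.2592]
[0.48916348 0.06013458 0.2918251 ]
248 [0.243 0.244 0.244 0.245 0.245 0.245 0.244 0.244 0.244 0.245 0.244 0.243
 0.243 0.244 0.244 0.243 0.245]
251 [0.244 0.244 0.245 0.244 0.244 0.244 0.243 0.244 0.245 0.245 0.245 0.244
 0.244 0.245 0.245 0.245 0.243]
252 [0.245 0.244 0.244 0.15  0.15  0.15  0.15  0.149 0.149 0.149 0.15  0.15
 0.149 0.149 0.245 0.244 0.246]
253 [0.245 0.244 0.244 0.148 0.148 0.149 0.149 0.148 0.148 0.149 0.149 0.148
 0.148 0.149 0.245 0.245 0.244]
254 [0.246 0.245 0.244 0.148 0.147 0.146 0.147 0.147 0.145 0.148 0.148 0.147
 0.146 0.148 0.244 0.246 0.245]
256 [0.247 0.244 0.246 0.145 0.146 0.144 0.146 0.145 0.144 0.144 0.145 0.145
 0.145 0.144 0.246 0.244 0.246]
262 [0.246 0.245 0.245 0.139 0.14  0.139 0.14  0.14  0.14  0.14  0.14  0.14
 0.139 0.138 0.247 0.245 0.247]
270 [0.142 0.142 0.142 0.133 0.134 0.132 0.131 0.133 0.133 0.133 0.132 0.133
 0.133 0.133 0.132 0.141 0.142]
272 256 [0.4788 0.0539 0.1255]
280 256 [0.4787 0.0571 0.1249]
295 256 [0.4779 0.0631 0.1253]
303 256 [0.4193 0.0531 0.2592]
272 262 [0.4792 0.0541 0.1301]
303 262 [0.4778 0.0661 0.1306]
316 217 [0.4882 0.0803 0.036 ]
310 217 [0.4886 0.0764 0.036 ]
322 217 [0.4881 0.0843 0.0352]
crease [[0.488 0.08  0.037]]
```

```bash
cat >> h.py <<'E'
yaw=.103; ys=np.array([-np.sin(yaw),np.cos(yaw),0]); C=np.array([.4878,.080,0])
def press(side):
    p=C+side*ys*.0135; q=quat(yaw)
    ctrl.line_to([p[0],p[1],.173+.060],q,speed=.12); ctrl.pause(.3)
    o=ctrl.get_obs(); print("hover",o["ee_pos"].round(4) if hasattr(o["ee_pos"],"round") else o["ee_pos"],o["wrist_force"])
    z=.173+.0355-(o["ee_pos"][2]-.233)
    hit=ctrl.line_to([p[0],p[1],z],q,speed=.02,threshold=9)
    o=ctrl.get_obs(); print("hit",hit,"tip z",o["ee_pos"][2]-.173,o["wrist_force"],o["time"])
    ctrl.line_to([p[0],p[1],.29],q,speed=.12)
E
python3 - <<'E'
from h import *
press(-1)
w=ctrl.grab_frame("wrist"); save(w,"w3",(100,150,500,300),s=2); print(ctrl.get_obs()["time"])
E
```

```text
hover [0.4894 0.0666 0.2336] [ 0.25608067 -0.57921281 -0.10243119]
hit True tip z 0.03735225819795607 [-1.56586276 -0.91222746  6.3157527 ] 6.3083
7.175
```

View pics/w3.png

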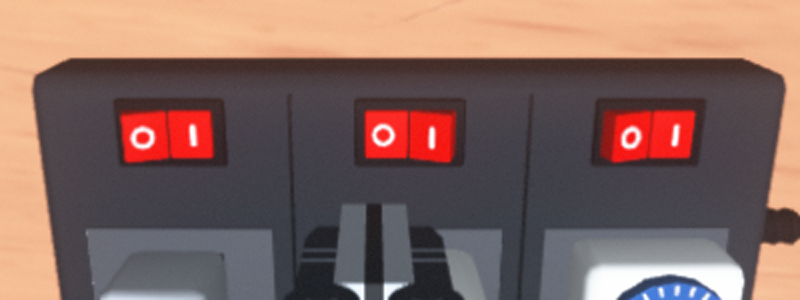

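The middle rocker (408,135) has flipped to OFF: its bar half is now raised. Its neighbours at (167,135) and (650,135) are still ON. I'll wait, then press it back to ON.

```bash
python3 - <<'E'
from h import *
ctrl.pause(3.2)
press(1)
w=ctrl.grab_frame("wrist"); save(w,"w4",(100,150,500,300),s=2); print(ctrl.get_obs()["time"])
E
```

```text
hover [0.4866 0.0932 0.2335] [ 0.57669245 -0.34703031  0.40612916]
hit True tip z 0.03744119682619068 [-1.89181014  1.29566814  7.25798547] 12.4083
13.275
```

View pics/w4.png

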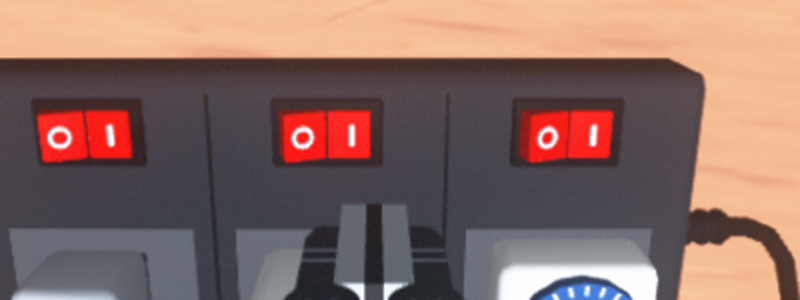

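All three rockers, including the middle one at (326,135), are ON, with the ring halves raised. I'll withdraw and hand in.

```bash
python3 - <<'E'
from h import *
p=C+ys*.0135
ctrl.line_to([p[0],p[1],.40]); ctrl.pause(.3)
print(ctrl.close_job())
E
```

```text
the job is handed in; nothing more can be done
None
```

I restarted the Wi-Fi extender: its switch (the middle one) went OFF for about 6 s and then back ON, the other two switches showed ON in every check picture, and I withdrew the arm and handed the job in.

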